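# Pin the emergency-light rail to the wall basket

### The arm

A 6-joint arm with a two-finger parallel gripper is mounted at the origin on the work surface. World frame = base frame: x ahead of the robot, y to its left, z up, the work surface at z = 0. Lengths are in m, angles in rad, forces in N, time in s.
With the tool pointing down it reaches from about 0.4 to 0.925 m from the base axis. Payload 12.5 kg.
Tool frame: the origin (TCP) lies midway between the tips of the shut fingers; the grasp point (between the pads) lies grip_point_offset behind it (grip_point_offset is the distance from the TCP to the grasp point, in m); z points along the fingers, y is the direction in which the jaws open and shut (so a half turn about z gives the same grasp; the last joint's range is limited). The gripper opens to 95 mm and grips with 3 to 60 N. Pads are 20 mm wide; open, the fingers measure 119 mm over their backs; the gripper's body (75 mm by 180 mm) begins 59 mm behind the grasp point.
Start: joints at [1.131, 0.491, 1.559, -0, 1.092, -0.106], TCP at [0.205, 0.591, 0.215] pointing down, gripper open.
Joint ranges: [-3.1, 3.1], [-0.84, 2.19], [0.05, 2.79], [-1.13, 4.28], [0.06, 2.93], [-2.69, 2.69]. Speed limits (rad/s): [2.22, 2.22, 2.79, 3.14, 3.14, 3.14].

### API

Orientations are given as a unit quaternion [x, y, z, w].
In Python, from workcell import * gives the robot as it stands.
- The arm moves only by the tool apply_moves, never from a script. Its argument "motion" is text: rows parted by semicolons, each of 6 numbers parted by spaces: the shift along the tool's x, y, z in mm, then the turn, a rotation vector about the tool's x, y, z in degrees. A call has 1 to 12 rows; each row shifts and turns the commanded pose from where the row before left it, along the tool's axes as they then stand; what a row does not reach is not made up. A row lasts 1/12 s, in which the tool goes at most 41.7 mm and 7.16 degrees, less where a joint would pass 70% of its speed; a pose out of reach is approached as far as the arm can. A call with a gripper value outside its range is refused whole. "hand" is the finger opening in mm, from 0 to 95.1, set as the call begins (left out, the last holds). The fingers move at their own pace and stop on an object; "newtons" is the grip in N (left out, the last holds). Time passes only in rows, so rows that do not move let the fingers close. It gives the time, the measured TCP pose, the force and the opening at its end, in the units of the state.
- sense(): the state, without advancing time (a new reading comes with each control period).
- read_camera(name): name is "scene" or "top"; returns a dict with "img" (400x640x3 uint8, red, green, blue), "mtx" (3x3 intrinsics, pixels), "xyz" and "rotation" of the camera in the world. Camera axes: x right, y down, z forward; pixel columns grow to the right and rows downward; lengths in m; the calibration is good to about 2 mm. A picture is of the moment at which its call begins. There is no depth.
- job_done(): hands the job in, once; it reports no verdict.
The state is a dict: "time": time; "joints": joint angles; "qd": joint speeds; "joint_efforts": joint torques, N m; "eef_pos": TCP position; "tool_rot": TCP orientation; "force": force on the tool from outside, world axes, zero at the start; "torque": the same for the moment, N m; "gripper_width": finger opening in m.
Only numpy, scipy, OpenCV 4.12 (cv2) and the standard library are available. Lean on these libraries where they do the work, as an engineer would, in place of code of your own. Each camera call takes 0.05 s, during which the arm holds its last target.

### The job

Slide the clip rail that carries the emergency light fully home, so that its eye lines up between the two fixed eyes at the front of the chrome basket. Then take the longest of the three rods from the grey rack and lower it through all three eyes until its collar lies flat on the top eye, and let go.

Things in the scene. Friction and masses are not known exactly. Their poses are not given: they have to be found in the camera images.
- rail (a joint): Chrome clip rail with a slim white emergency light, sliding level along the basket's robot-facing front. Value: m from home; 0 = home at its stop, its eye between the fixed eyes. Starts 0.045-0.085 out; max 0.09. Homeward is +y of point eye_top. About 2 N friction, stays where left. Its eye: plate 50 x 50 x 8 mm, 24 mm hole, top 30 mm below eye_top.
- rail_knob (a point): Centre of the black upright round knob on the rail, 18 mm in diameter, 45 mm tall, standing on the rail's top (22.5 mm below the point). Pinch it from above to slide the rail. The bar beneath is 24 mm wide; the light beside it is lower than the knob's foot. At home it stands 120 mm from the eyes' axis.
- eye_top (a point): Hole centre at the upper face of the upper fixed eye, 108 mm above the table. z up, y = the way the rail slides home, x into the basket. Both fixed eyes: steel plates 50 x 50 x 6 mm, one 73 mm below the other, upright 24 mm holes. Basket rim: 60 mm behind, 17 mm lower. Bulbs in the basket reach 120 mm, the tiled upstand behind 148 mm above the table.
- rod_grip (a point): Centre of the longest rod's chrome grip (20 mm diameter, 30 tall), 20 mm above the underside of its 36 x 5 mm collar. Shank below: 10 mm diameter, 100 long, tapered tip. Stands tip down, 40 mm deep in a hole of a grey rack 70 x 230 x 46 mm: lift straight up. Two like rods, heads 40 and 55 mm lower, stand 75 mm apart in the same row, in any order. 0.11 kg; z up.
Not all that is in view belongs to the job. What is shaped like the part that bears rod_grip but blue or yellow is not meant.

How it is judged:
By the outcome, as a careful person would: the job done as asked, in the order asked, and still so for the second after the job is handed in, with the robot touching nothing.
It also fails if it takes over 56 s, if anything falls off the work surface, if the arm or the gripper's body presses on something with over 40 N, if the wrist force passes 120 N, or if a joint passes its speed limit or range.

## Working session

There is one attempt and no reset: what is moved stays moved. The work goes in short steps, Python scripts to look and compute and a tool call to move; the robot and the scene stay as the last step left them, time stands still between calls to the robot, and variables do not carry over. Pictures are saved under pics/ and viewed, and the job is handed in when it is done.

Besides the shell and the picture viewer there is one more tool, called after "Call:" by a JSON object that holds its "name" and its "arguments", one argument or row to a line. apply_moves: Moves the arm, as the interface text tells. Its arguments: {"type":"object","properties":{"motion":{"type":"string"},"hand":{"type":"number"},"newtons":{"type":"number"}},"required":["motion"]}

```bash
mkdir -p pics; ls; python3 - <<'E'
from workcell import *
import cv2,pickle
s=sense();print(s)
d={}
for n in("scene","top"):
    c=read_camera(n);d[n]=c
    cv2.imwrite(f"pics/{n}0.png",c["img"][:,:,::-1]);print(n,c["mtx"],c["xyz"],c["rotation"])
pickle.dump(d,open("c0.pkl","wb"))
E
```

```text
pics
{'time': 0.0, 'joints': array([ 1.13139427e+00,  4.91555315e-01,  1.55942713e+00, -8.10208652e-06,
        1.09169536e+00, -1.05633152e-01]), 'qd': array([-0.00070663, -0.00010661, -0.00075082,  0.00094326, -0.00115365,
        0.00027367]), 'joint_efforts': array([-3.21344760e-04, -6.12642288e+01, -2.58182734e+01,  6.92454656e-02,
        4.81447508e-02, -1.74930728e-04]), 'eef_pos': array([0.20465464, 0.59029786, 0.21407207]), 'tool_rot': array([ 1.66109029e-01,  9.86107244e-01, -5.23518892e-04, -1.42576439e-04]), 'force': array([ 0.50102777,  0.35903864, -0.55618407]), 'torque': array([-0.03048936, -0.01567362,  0.04373632]), 'gripper_width': 0.09514203642762115}
scene [[416.95928889   0.         322.9546701 ]
 [  0.         416.95928889 198.85163862]
 [  0.           0.           1.        ]] [1.02895875 0.50206434 0.84177617] [ 0.4145256   0.84199406 -0.30824898 -0.15555415]
top [[388.3885737    0.         329.14622158]
 [  0.         388.3885737  197.47335649]
 [  0.           0.           1.        ]] [0.42466172 0.08151198 1.05723192] [ 0.71539213 -0.69780649  0.02066513 -0.02920873]
```

View pics/scene0.png

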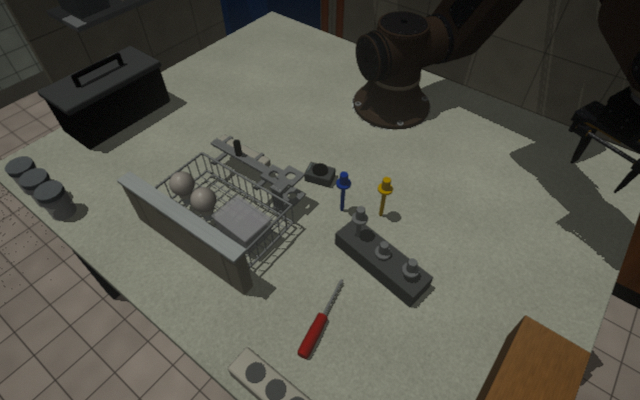

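View pics/top0.png

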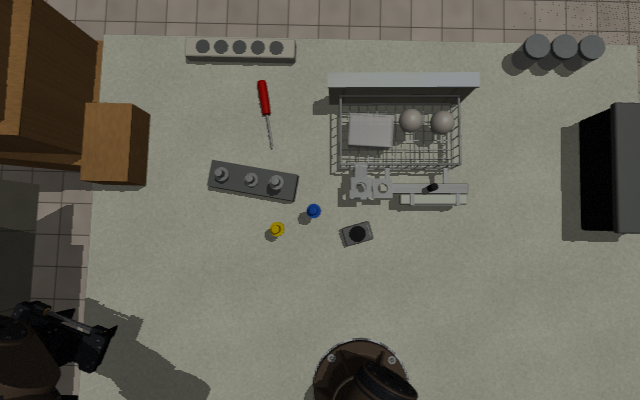

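The rack is at about (253,180) in top, the basket at (400,130), the rail knob at (432,187), and the fixed eye near (361,187). I'll enlarge both areas.

```bash
python3 - <<'E'
import cv2,pickle
d=pickle.load(open("c0.pkl","rb"))
t=d["top"]["img"][:,:,::-1];s=d["scene"]["img"][:,:,::-1]
def cr(im,x0,y0,w,h,k,n):
    c=cv2.resize(im[y0:y0+h,x0:x0+w],None,fx=k,fy=k,interpolation=cv2.INTER_CUBIC)
    c=cv2.convertScaleAbs(c,alpha=1.5);cv2.imwrite(n,c)
cr(t,335,150,140,70,5.5,"pics/t_rail.png")
cr(t,200,150,130,95,6,"pics/t_rack.png")
cr(s,200,130,130,90,6,"pics/s_rail.png")
cr(s,325,165,120,90,6,"pics/s_rack.png")
E
```

```text
(no output)
```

View pics/t_rail.png

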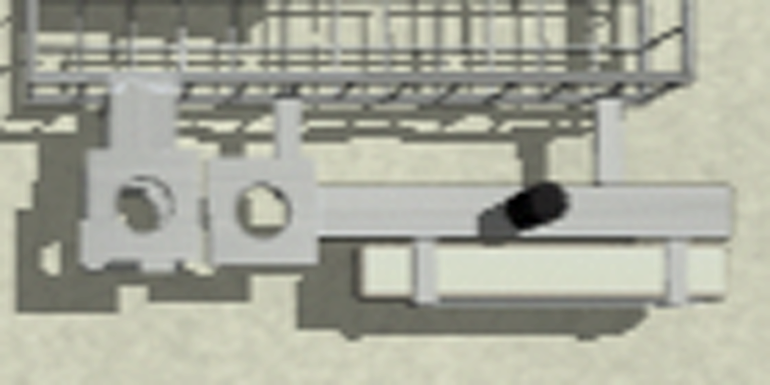

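View pics/t_rack.png

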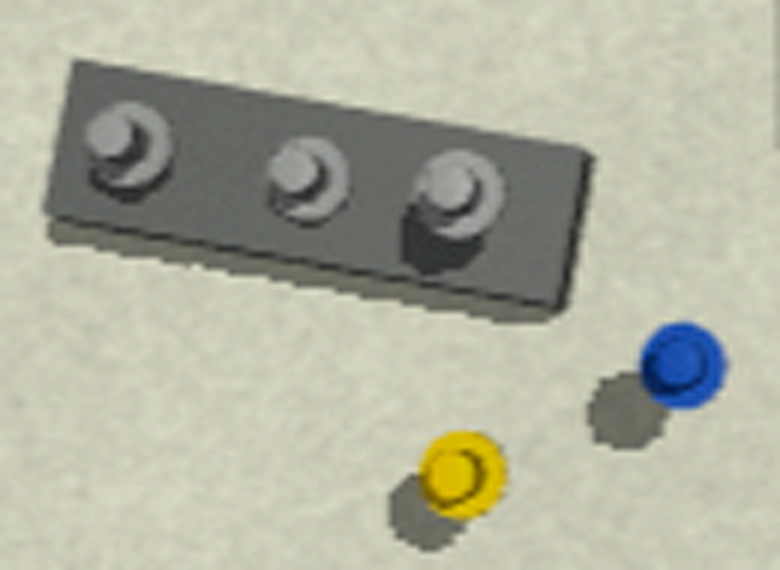

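View pics/s_rail.png

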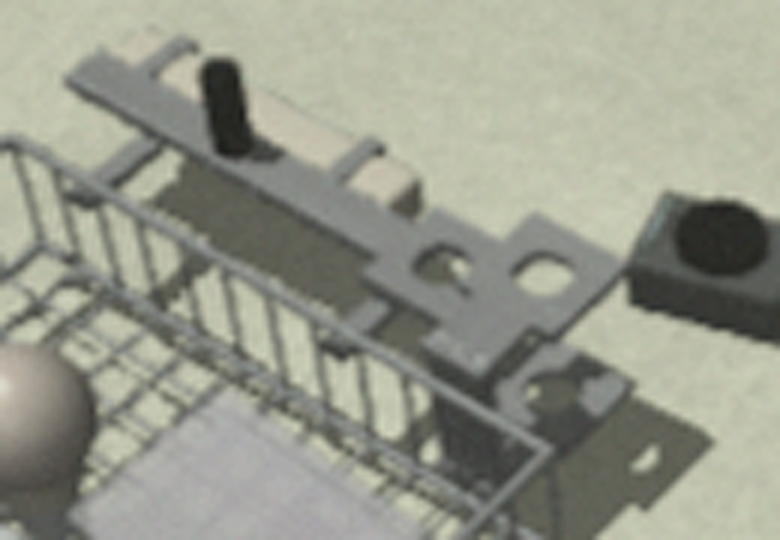

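View pics/s_rack.png

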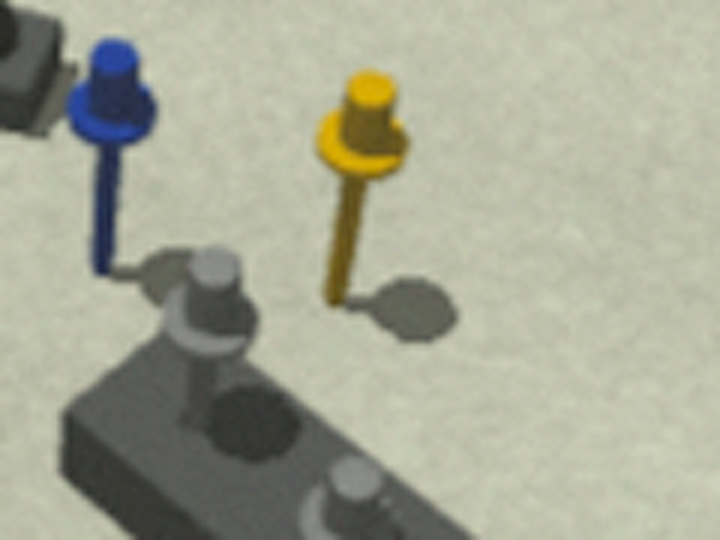

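Rod candidates:
- **Grey heads in the rack:** top (222,172), (250,180) and (275,181).
- **Blue and yellow:** (314,211) and (278,229). These are decoys.

The longest is the grey one at top (275,181), scene (361,209). In the enlarged scene crop it stands far higher, with its shank showing above the rack. Next I'll measure.

```bash
cat > h.py <<'E'
import numpy as np,pickle,cv2
from scipy.spatial.transform import Rotation as R
from scipy.optimize import least_squares
def proj(c,P):
    P=np.atleast_2d(P);p=R.from_quat(c["rotation"]).inv().apply(P-c["xyz"])
    return (p@c["mtx"].T)[:,:2]/p[:,2:]
def onz(c,uv,z):
    d=R.from_quat(c["rotation"]).apply(np.linalg.inv(c["mtx"])@[uv[0],uv[1],1]);t=(z-c["xyz"][2])/d[2]
    return c["xyz"]+t*d
def tri(cs,uvs):
    f=lambda P:np.concatenate([proj(c,P)[0]-uv for c,uv in zip(cs,uvs)])
    r=least_squares(f,[0.5,0,0.1]);return r.x,r.fun
E
python3 - <<'E'
from h import *
import workcell
print([k for k in dir(workcell) if not k.startswith('_')], getattr(workcell,'grip_point_offset',None))
d=pickle.load(open("c0.pkl","rb"));t,s=d["top"],d["scene"]
T=lambda a,b:np.array([a/5.5+335-.4,b/5.5+150-.4]);T2=lambda a,b:np.array([a/6+200-.4,b/6+150-.4])
S=lambda a,b:np.array([a/6+200-.4,b/6+130-.4]);S2=lambda a,b:np.array([a/6+325-.4,b/6+165-.4])
for n,a,b,z in [("eye",T(146,205),S(543,274),.108),("raileye",T(263,210),S(445,265),.078),("rod",T2(449,185),S2(215,265),.141),("knobtop",T(545,201),S(220,66),None),("knobfoot",T(505,212),S(234,150),None),
 ("mid rod",T2(295,168),S2(355,478),.101)]:
    x,f=tri([t,s],[a,b]);print(n,x.round(4),f.round(1))
    if z: print("  onz",onz(t,a,z).round(4),onz(s,b,z).round(4))
# rail direction: bar edges at top
for z in(.08,.09):print(onz(t,T(330,185),z),onz(t,T(730,187),z),onz(t,T(330,237),z),onz(t,T(730,238),z))
E
```

```text
['Unreachable', 'grip_point_offset', 'job_done', 'read_camera', 'sense'] 0.0188
eye [0.5193 0.0165 0.1072] [-0.2  0.1 -0.2 -0. ]
  onz [0.5196 0.016  0.108 ] [0.5195 0.0175 0.108 ]
raileye [ 0.5209 -0.0389  0.0785] [-0.3  0.2 -0.4 -0. ]
  onz [ 0.5216 -0.0398  0.078 ] [ 0.52   -0.0384  0.078 ]
rod [0.5264 0.2245 0.142 ] [-0.1  0.1 -0.1 -0. ]
  onz [0.5267 0.2244 0.141 ] [0.5255 0.2244 0.141 ]
knobtop [ 0.5238 -0.1567  0.1274] [ 0.1 -0.1  0.2  0. ]
knobfoot [ 0.5251 -0.1524  0.0812] [ 1.  -0.8  1.3  0.2]
mid rod [0.538  0.2985 0.0864] [-0.2  0.1 -0.2  0. ]
  onz [0.5367 0.2947 0.101 ] [0.5472 0.3028 0.101 ]
[ 0.53363217 -0.07007816  0.08      ] [ 0.53711358 -0.25289425  0.08      ] [ 0.50968562 -0.07039907  0.08      ] [ 0.51367166 -0.25290022  0.08      ]
[ 0.53251708 -0.06852694  0.09      ] [ 0.53596286 -0.24947228  0.09      ] [ 0.50881557 -0.06884457  0.09      ] [ 0.51276083 -0.24947818  0.09      ]
```

Call:
{"name": "apply_moves", "arguments": {
  "motion": "0 0 0 0 0 -5.1;0 0 0 0 0 -5.1;0 0 0 0 0 -5.1;0 0 0 0 0 -5;-6 -15 0 0 0 0;-12.7 -31.4 0 0 0 0;-12.7 -31.4 0 0 0 0;-12.7 -31.4 0 0 0 0;-12.7 -31.4 0 0 0 0;-12.7 -31.4 0 0 0 0;-12.7 -31.4 0 0 0 0;-12.7 -31.4 0 0 0 0",
  "hand": 50
}}

```text
time: 1.1
eef_pos: [0.3046, 0.3561, 0.2145]
tool_rot: [-0.01, 1.0, -0.0, -0.0]
force: [1.1, 0.1, 0.1]
gripper_width: 0.0502
```

Call:
{"name": "apply_moves", "arguments": {
  "motion": "-12.7 -31.4 0 0 0 0;-12.7 -31.4 0 0 0 0;-12.7 -31.4 0 0 0 0;-12.7 -31.4 0 0 0 0;-12.7 -31.4 0 0 0 0;-12.7 -31.4 0 0 0 0;-12.7 -31.4 0 0 0 0;-12.7 -31.4 0 0 0 0;-12.7 -31.4 0 0 0 0;-12.7 -31.4 0 0 0 0;-12.7 -31.4 0 0 0 0;-12.7 -31.4 0 0 0 0"
}}

```text
time: 2.1
eef_pos: [0.4648, -0.0176, 0.2145]
tool_rot: [-0.01, 1.0, 0.0, -0.0]
force: [0.6, 0.1, 0.4]
gripper_width: 0.0499
```

Call:
{"name": "apply_moves", "arguments": {
  "motion": "-14 -35 0 0 0 0;-14 -35 0 0 0 0;-14 -35 0 0 0 0;-10 -25 0 0 0 0;-4.3 -9.6 0 0 0 0;0 0 30 0 0 0;0 0 20 0 0 0;0 0 0 0 0 0;0 0 0 0 0 0"
}}

```text
time: 2.85
eef_pos: [0.5233, -0.1536, 0.1643]
tool_rot: [-0.01, 1.0, 0.001, -0.001]
force: [0.4, -0.5, 0.8]
gripper_width: 0.05
```

```bash
cat > look.py <<'E'
import sys;from h import *;from workcell import *
# look.py tag (cam x0 y0 w h k)...
tag=sys.argv[1];a=sys.argv[2:]
for i in range(0,len(a),6):
    c=read_camera(a[i]);x,y,w,h=map(int,a[i+1:i+5]);k=float(a[i+5])
    pickle.dump(c,open(f"{tag}_{a[i]}.pkl","wb"))
    im=cv2.resize(c["img"][y:y+h,x:x+w,::-1],None,fx=k,fy=k,interpolation=cv2.INTER_CUBIC)
    cv2.imwrite(f"pics/{tag}_{a[i]}.png",cv2.convertScaleAbs(im,alpha=1.5))
s=sense();print(s["time"],s["eef_pos"],s["tool_rot"],s["force"],s["gripper_width"])
E
python3 look.py a scene 190 90 130 100 6
```

```text
2.9 [ 0.5238207  -0.15383584  0.1652976 ] [-1.05248860e-02  9.99944610e-01  6.68926889e-05 -1.06865787e-05] [-0.22692871  0.24114072 -0.42325495] 0.04995221942910236
```

View pics/a_scene.png

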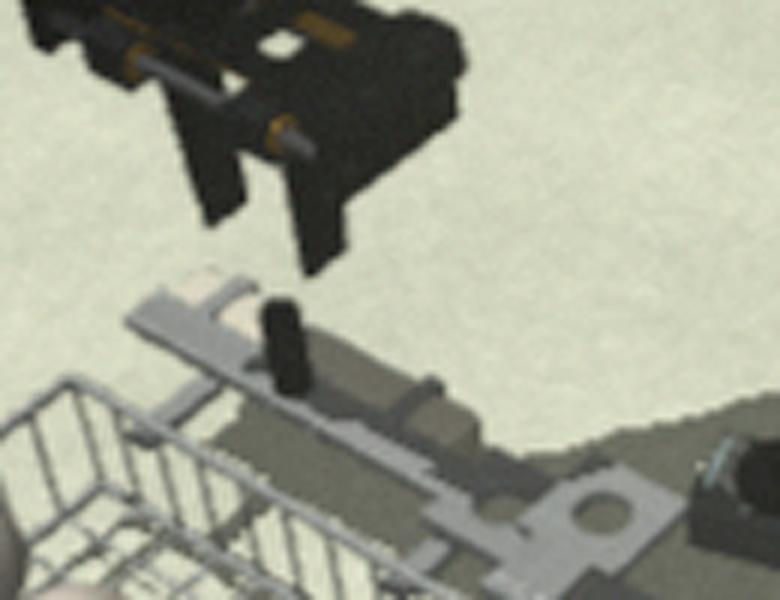

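The jaws are about 80 mm above the knob and lined up with it, with the knob at crop (283,310). Descending and closing.

Call:
{"name": "apply_moves", "arguments": {
  "motion": "0 -2 20 0 0 0;0 0 20 0 0 0;0 0 20 0 0 0;0 0 13 0 0 0;0 0 3 0 0 0;0 0 0 0 0 0;0 0 0 0 0 0"
}}

```text
time: 3.48
eef_pos: [0.5244, -0.1563, 0.09]
tool_rot: [-0.01, 1.0, -0.0, 0.001]
force: [0.5, 0.1, 1.7]
gripper_width: 0.0499
```

Call:
{"name": "apply_moves", "arguments": {
  "motion": "0 0 0 0 0 0;0 0 0 0 0 0;0 0 0 0 0 0;0 0 0 0 0 0;0 0 0 0 0 0;0 0 0 0 0 0",
  "hand": 5,
  "newtons": 25
}}

```text
time: 3.98
eef_pos: [0.5239, -0.1565, 0.0889]
tool_rot: [-0.01, 1.0, -0.0, 0.0]
force: [-0.8, -1.2, 2.7]
gripper_width: 0.0175
```

Gripped, with an opening of 17.5 mm. Sliding home, then creeping to the stop.

Call:
{"name": "apply_moves", "arguments": {
  "motion": "0 6 0 0 0 0;0 10 0 0 0 0;0 10 0 0 0 0;0 10 0 0 0 0;0 8 0 0 0 0;0 4 0 0 0 0;0 0 0 0 0 0;0 0 0 0 0 0"
}}

```text
time: 4.65
eef_pos: [0.5226, -0.1067, 0.0888]
tool_rot: [-0.011, 1.0, 0.0, -0.0]
force: [-2.3, 2.1, 5.9]
gripper_width: 0.0175
```

Call:
{"name": "apply_moves", "arguments": {
  "motion": "0 1 0 0 0 0;0 1 0 0 0 0;0 1 0 0 0 0;0 1 0 0 0 0;0 1 0 0 0 0;0 0 0 0 0 0;0 0 0 0 0 0"
}}

```text
time: 5.23
eef_pos: [0.5225, -0.1024, 0.0888]
tool_rot: [-0.01, 1.0, 0.0, -0.0]
force: [-2.6, -2.6, 6.2]
gripper_width: 0.0172
```

Call:
{"name": "apply_moves", "arguments": {
  "motion": "0 1 0 0 0 0;0 1 0 0 0 0;0 1 0 0 0 0;0 0 0 0 0 0;0 0 0 0 0 0"
}}

```text
time: 5.65
eef_pos: [0.5226, -0.1023, 0.0889]
tool_rot: [-0.011, 1.0, -0.002, 0.0]
force: [-6.3, -25.1, 3.7]
gripper_width: 0.0175
```

At the stop: −25 N and no further motion. I'll relieve the push, release, rise and look.

Call:
{"name": "apply_moves", "arguments": {
  "motion": "0 -2 0 0 0 0;0 0 0 0 0 0"
}}

```text
time: 5.82
eef_pos: [0.5225, -0.1024, 0.0888]
tool_rot: [-0.01, 1.0, -0.0, 0.0]
force: [-3.2, -9.4, 4.9]
gripper_width: 0.0178
```

Call:
{"name": "apply_moves", "arguments": {
  "motion": "0 0 0 0 0 0;0 0 0 0 0 0;0 0 0 0 0 0;0 0 0 0 0 0;0 0 -20 0 0 0;0 0 -30 0 0 0;0 0 -30 0 0 0;0 0 -30 0 0 0;0 0 -15 0 0 0;0 0 0 0 0 0",
  "hand": 50
}}

```text
time: 6.65
eef_pos: [0.5238, -0.1023, 0.2168]
tool_rot: [-0.01, 1.0, -0.001, 0.003]
force: [1.0, -0.0, 0.4]
gripper_width: 0.0504
```

```bash
python3 look.py b scene 220 120 130 100 6 top 335 150 140 70 5.5
```

```text
6.75 [ 0.52248553 -0.10199267  0.21341149] [-1.03515799e-02  9.99946398e-01  3.17329564e-05  2.10159341e-04] [-0.11694235 -0.40343258  0.25581181] 0.050216826988430184
```

View pics/b_scene.png

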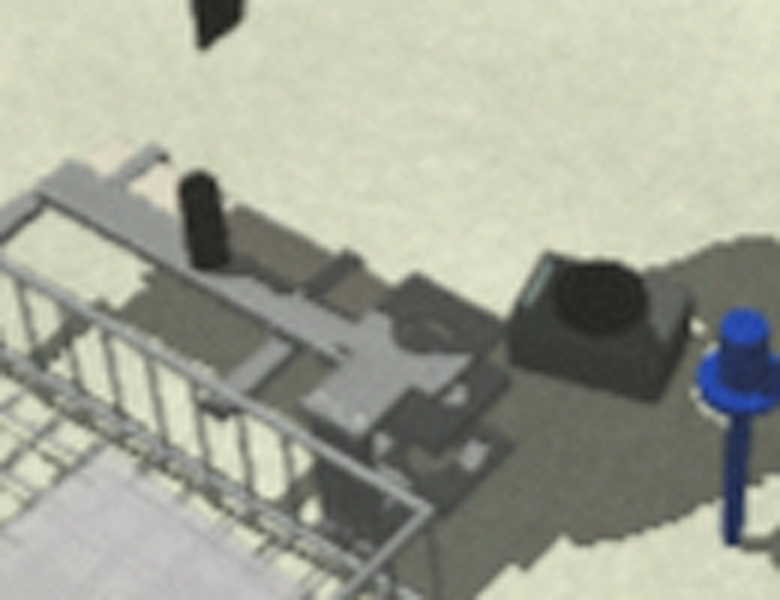

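View pics/b_top.png

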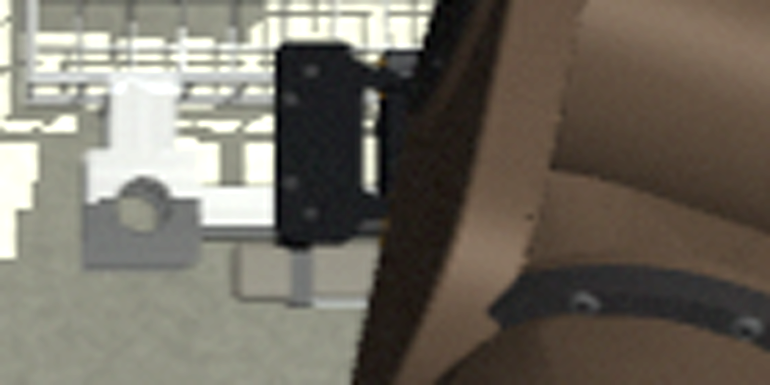

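Home confirmed: in top, the fixed eye at (145,205) in the crop has the rail's eye directly under it, and the hole reads clear. Going to the tall rod now.

Call:
{"name": "apply_moves", "arguments": {
  "motion": "-0.5 15 0 0 0 0;-1 30 0 0 0 0;-1 35 0 0 0 0;-1 35 0 0 0 0;-1 35 0 0 0 0;-1 35 0 0 0 0;-1 35 0 0 0 0;-1 35 0 0 0 0;-1 35 0 0 0 0;-1 25 0 0 0 0;-1.1 11.3 0 0 0 0;0 0 0 0 0 0"
}}

```text
time: 7.75
eef_pos: [0.5259, 0.226, 0.2119]
tool_rot: [-0.012, 1.0, -0.0, -0.001]
force: [0.0, -0.5, 0.6]
gripper_width: 0.05
```

Call:
{"name": "apply_moves", "arguments": {
  "motion": "0 0 25 0 0 0;0 0 20 0 0 0;0 0 0 0 0 0;0 0 0 0 0 0;0 0 0 0 0 0"
}}

```text
time: 8.17
eef_pos: [0.527, 0.2234, 0.1692]
tool_rot: [-0.01, 1.0, 0.0, 0.0]
force: [0.1, -0.1, 1.3]
gripper_width: 0.0499
```

```bash
python3 look.py c scene 310 130 130 100 6 
```

```text
8.2167 [0.52709541 0.223652   0.16958083] [-9.89980553e-03  9.99950815e-01  1.81105422e-04  5.72732513e-04] [ 0.17755611 -0.03028987  0.05050646] 0.04995994489172498
```

View pics/c_scene.png

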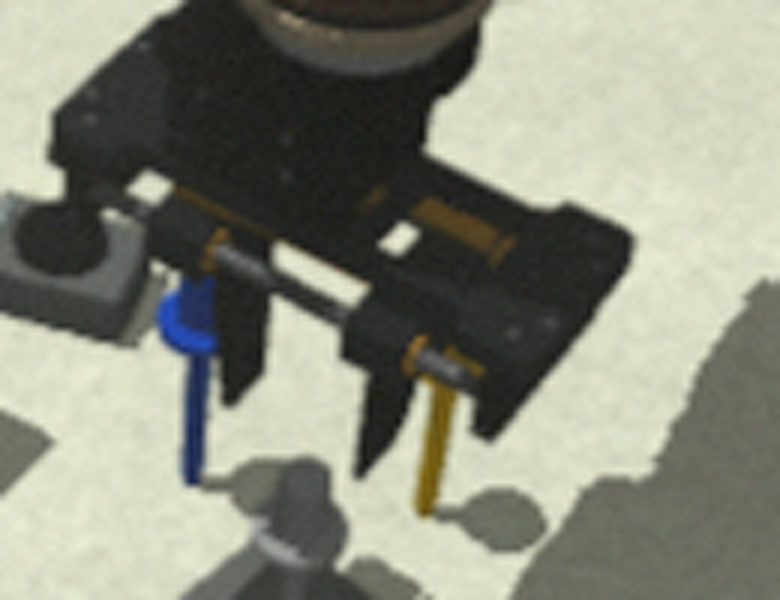

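The jaws straddle the tall rod's head at crop (303,480), and the decoys are clear behind. Descending 55 mm, which stays above the collar.

Call:
{"name": "apply_moves", "arguments": {
  "motion": "0 0 20 0 0 0;0 0 20 0 0 0;0 0 12 0 0 0;0 0 3 0 0 0;0 0 0 0 0 0;0 0 0 0 0 0"
}}

```text
time: 8.72
eef_pos: [0.5271, 0.2242, 0.1148]
tool_rot: [-0.01, 1.0, 0.0, 0.001]
force: [-0.4, -1.1, 0.4]
gripper_width: 0.0497
```

Call:
{"name": "apply_moves", "arguments": {
  "motion": "0 0 0 0 0 0;0 0 0 0 0 0;0 0 0 0 0 0;0 0 0 0 0 0;0 0 0 0 0 0;0 0 0 0 0 0",
  "hand": 5,
  "newtons": 30
}}

```text
time: 9.22
eef_pos: [0.5266, 0.2242, 0.1138]
tool_rot: [-0.01, 1.0, 0.0, 0.0]
force: [0.0, 1.1, 1.1]
gripper_width: 0.0193
```

Call:
{"name": "apply_moves", "arguments": {
  "motion": "0 0 -6 0 0 0;0 0 -12 0 0 0;0 0 -15 0 0 0;0 0 -20 0 0 0;0 0 -25 0 0 0;0 0 -25 0 0 0;0 0 -25 0 0 0;0 0 -18 0 0 0;0 0 -9 0 0 0;0 0 0 0 0 0;0 0 0 0 0 0;0 0 0 0 0 0"
}}

```text
time: 10.22
eef_pos: [0.5261, 0.224, 0.2673]
tool_rot: [-0.01, 1.0, -0.0, -0.001]
force: [-0.0, 0.7, -2.0]
gripper_width: 0.0198
```

```bash
python3 look.py e scene 320 90 130 130 4.5 
```

```text
10.2667 [0.52607531 0.22399073 0.26722783] [-1.02379654e-02  9.99946920e-01 -2.86111851e-04 -1.12216033e-03] [-0.08773792  0.1218455  -1.23857348] 0.019453263441316183
```

View pics/e_scene.png

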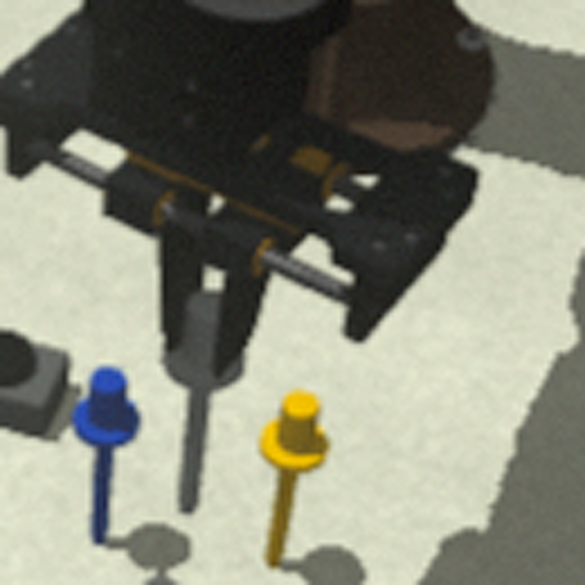

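The rod is held upright, with the collar at crop (203,370) and the tip at (188,510). Carrying it over the eyes.

Call:
{"name": "apply_moves", "arguments": {
  "motion": "0.5 -8 0 0 0 0;1 -16 0 0 0 0;1.3 -25 0 0 0 0;1.5 -30 0 0 0 0;1.5 -30 0 0 0 0;1.5 -30 0 0 0 0;1.3 -28 0 0 0 0;1.2 -22 0 0 0 0;1 -12 0 0 0 0;0 -5.7 0 0 0 0;0 0 0 0 0 0;0 0 0 0 0 0"
}}

```text
time: 11.27
eef_pos: [0.52, 0.0177, 0.2684]
tool_rot: [-0.01, 1.0, 0.0, -0.0]
force: [0.0, 0.6, -1.6]
gripper_width: 0.0193
```

Call:
{"name": "apply_moves", "arguments": {
  "motion": "0 0 12 0 0 0;0 0 12 0 0 0;0 0 8 0 0 0;0 0 0 0 0 0;0 0 0 0 0 0;0 0 0 0 0 0"
}}

```text
time: 11.77
eef_pos: [0.5202, 0.0177, 0.2371]
tool_rot: [-0.011, 1.0, 0.0, 0.0]
force: [0.4, 0.1, -1.7]
gripper_width: 0.0192
```

```bash
python3 look.py f scene 230 80 130 130 4.5 top 320 130 100 80 6
```

```text
11.8667 [0.52022193 0.01744359 0.23719645] [-1.03894180e-02  9.99945918e-01 -2.45399119e-06  4.71069122e-04] [-0.36377153 -0.64844942 -0.71884653] 0.019367460452588324
```

View pics/f_scene.png

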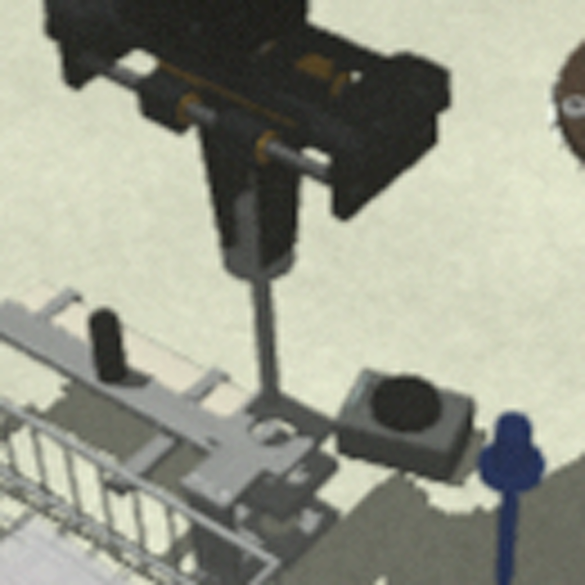

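View pics/f_top.png

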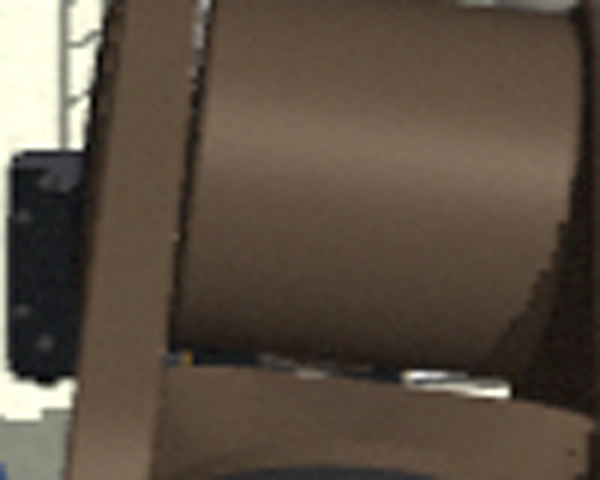

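```bash
python3 - <<'E'
from h import *
c=pickle.load(open("f_scene.pkl","rb"))
for z in (.1294,.180,.2294): 
    p=proj(c,[.5202,.0175,z])[0];print(z,p,(p-[230,80]+.4)*4.5)
for P in([.5198,.0172,.108],):
    p=proj(c,P)[0];print("eye",p,(p-[230,80]+.4)*4.5)
p=onz(c,np.array([268,393])/4.5+[229.6,79.6],.1294);print("tip",p)
p=onz(c,np.array([273,433])/4.5+[229.6,79.6],.108);print("hole",p)
E
```

```text
0.1294 [289.43232963 169.2406372 ] [269.24548332 403.3828674 ]
0.18 [288.22265398 153.75022682] [263.80194289 333.67602071]
0.2294 [286.94376582 137.37352085] [258.04694617 259.98084381]
eye [289.9288298  175.28719457] [271.47973412 430.59237558]
tip [0.51471419 0.01195705 0.1294    ]
hole [0.52066231 0.01900614 0.108     ]
```

The rod's line agrees with the prediction to within a pixel or two. Lowering in stages and watching the force.

Call:
{"name": "apply_moves", "arguments": {
  "motion": "0 0 6 0 0 0;0 0 6 0 0 0;0 0 6 0 0 0;0 0 6 0 0 0;0 0 6 0 0 0;0 0 0 0 0 0;0 0 0 0 0 0"
}}

```text
time: 12.45
eef_pos: [0.5199, 0.0173, 0.2062]
tool_rot: [-0.01, 1.0, 0.0, -0.0]
force: [0.0, 0.3, -1.0]
gripper_width: 0.0197
```

```bash
python3 look.py g scene 250 120 80 80 7.5
```

```text
12.5 [0.52002761 0.01724562 0.20652664] [-1.02217507e-02  9.99947747e-01  6.88140748e-05 -1.17571178e-04] [-1.3779194   0.20366053 -1.28891636] 0.01939674677022911
```

View pics/g_scene.png

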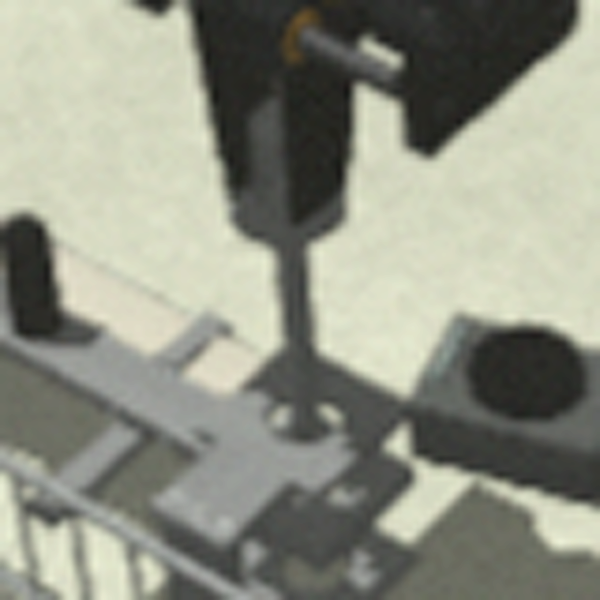

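The tip is in the middle of the top hole, crop (305,425). Continuing down.

Call:
{"name": "apply_moves", "arguments": {
  "motion": "0 0 6 0 0 0;0 0 6 0 0 0;0 0 6 0 0 0;0 0 6 0 0 0;0 0 6 0 0 0;0 0 0 0 0 0"
}}

```text
time: 13.0
eef_pos: [0.5194, 0.0173, 0.1752]
tool_rot: [-0.01, 1.0, 0.0, -0.001]
force: [0.6, 0.4, -2.3]
gripper_width: 0.0191
```

Call:
{"name": "apply_moves", "arguments": {
  "motion": "0 0 6 0 0 0;0 0 6 0 0 0;0 0 6 0 0 0;0 0 6 0 0 0;0 0 6 0 0 0;0 0 0 0 0 0"
}}

```text
time: 13.5
eef_pos: [0.5195, 0.0173, 0.1453]
tool_rot: [-0.01, 1.0, 0.0, -0.001]
force: [-0.2, -1.0, -1.2]
gripper_width: 0.0195
```

Call:
{"name": "apply_moves", "arguments": {
  "motion": "0 0 5 0 0 0;0 0 5 0 0 0;0 0 5 0 0 0;0 0 5 0 0 0;0 0 5 0 0 0;0 0 0 0 0 0;0 0 0 0 0 0"
}}

```text
time: 14.08
eef_pos: [0.5199, 0.0173, 0.1213]
tool_rot: [-0.01, 1.0, 0.0, -0.0]
force: [0.4, -0.5, -0.9]
gripper_width: 0.0193
```

Call:
{"name": "apply_moves", "arguments": {
  "motion": "0 0 1 0 0 0;0 0 1 0 0 0;0 0 1 0 0 0;0 0 0.5 0 0 0;0 0 0 0 0 0;0 0 0 0 0 0"
}}

```text
time: 14.58
eef_pos: [0.52, 0.0173, 0.1182]
tool_rot: [-0.01, 1.0, 0.0, 0.0]
force: [-0.1, -0.3, -1.5]
gripper_width: 0.0191
```

Call:
{"name": "apply_moves", "arguments": {
  "motion": "0 0 0.5 0 0 0;0 0 0.5 0 0 0;0 0 0.5 0 0 0;0 0 0.5 0 0 0;0 0 0 0 0 0;0 0 0 0 0 0"
}}

```text
time: 15.08
eef_pos: [0.52, 0.0173, 0.1161]
tool_rot: [-0.01, 1.0, 0.0, 0.0]
force: [0.3, -0.5, -0.8]
gripper_width: 0.0193
```

Call:
{"name": "apply_moves", "arguments": {
  "motion": "0 0 0.5 0 0 0;0 0 0.5 0 0 0;0 0 0 0 0 0;0 0 0 0 0 0"
}}

```text
time: 15.42
eef_pos: [0.5201, 0.0173, 0.1158]
tool_rot: [-0.01, 1.0, 0.0, 0.0]
force: [-3.4, -0.1, 8.5]
gripper_width: 0.0193
```

```bash
python3 look.py i scene 250 120 80 80 7.5
```

```text
15.4667 [0.52005884 0.01731066 0.11582742] [-1.03049691e-02  9.99946841e-01  3.51769898e-07  3.50032475e-04] [-2.1588242  -0.49616871  7.79963255] 0.019199987567279954
```

View pics/i_scene.png

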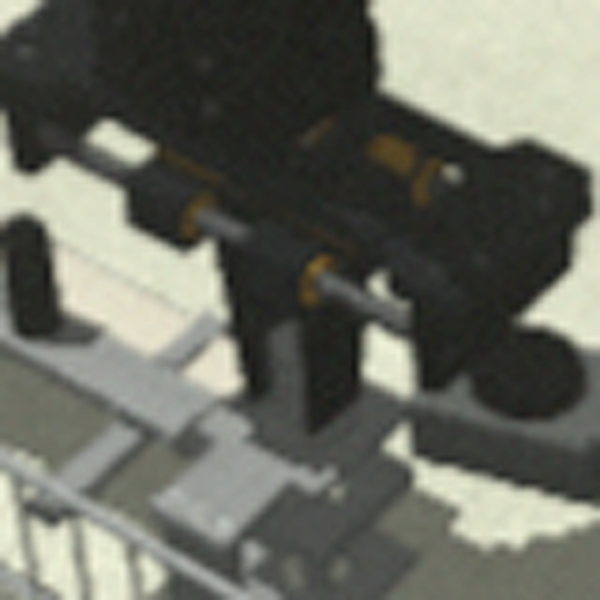

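Collar contact at exactly the expected height (TCP 0.1158, 8 N). Releasing and withdrawing upward.

Call:
{"name": "apply_moves", "arguments": {
  "motion": "0 0 -0.5 0 0 0;0 0 0 0 0 0;0 0 0 0 0 0;0 0 0 0 0 0;0 0 0 0 0 0;0 0 -5 0 0 0;0 0 -15 0 0 0;0 0 -25 0 0 0;0 0 -30 0 0 0;0 0 -30 0 0 0;0 0 -20 0 0 0;0 0 0 0 0 0",
  "hand": 50
}}

```text
time: 16.47
eef_pos: [0.5213, 0.0172, 0.245]
tool_rot: [-0.01, 1.0, -0.0, 0.003]
force: [0.2, -0.2, -0.5]
gripper_width: 0.0496
```

Call:
{"name": "apply_moves", "arguments": {
  "motion": "0 15 0 0 0 0;0 30 0 0 0 0;0 35 0 0 0 0;0 35 0 0 0 0;0 35 0 0 0 0;0 35 0 0 0 0;0 35 0 0 0 0;0 35 0 0 0 0;0 20 0 0 0 0;0 0 0 0 0 0;0 0 0 0 0 0"
}}

```text
time: 17.38
eef_pos: [0.5138, 0.2928, 0.2399]
tool_rot: [-0.011, 1.0, -0.0, -0.0]
force: [0.7, -1.5, 0.2]
gripper_width: 0.05
```

```bash
python3 look.py j scene 220 120 120 90 6.5 top 335 150 140 70 5.5
```

```text
17.4833 [0.51421943 0.29141705 0.24032129] [-1.01293936e-02  9.99948632e-01 -1.83206038e-04 -3.09489412e-04] [-0.5084279   0.2111717  -0.45761264] 0.04996379749338563
```

View pics/j_scene.png

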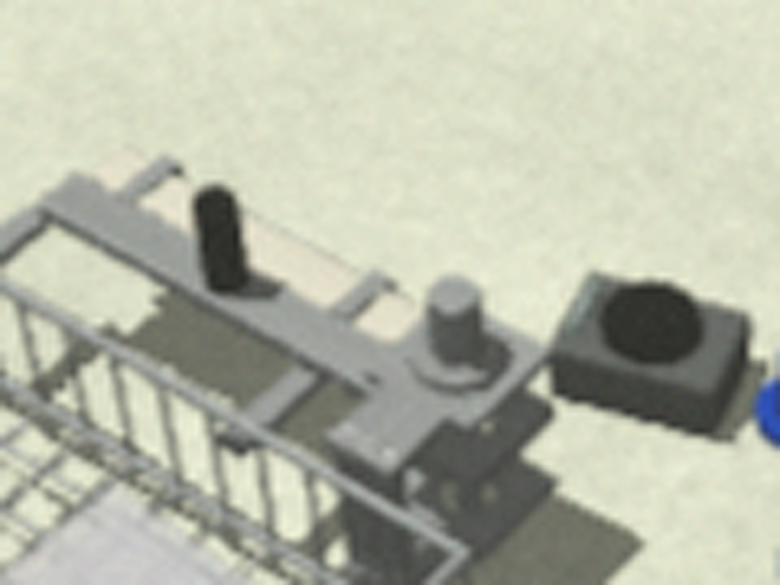

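View pics/j_top.png

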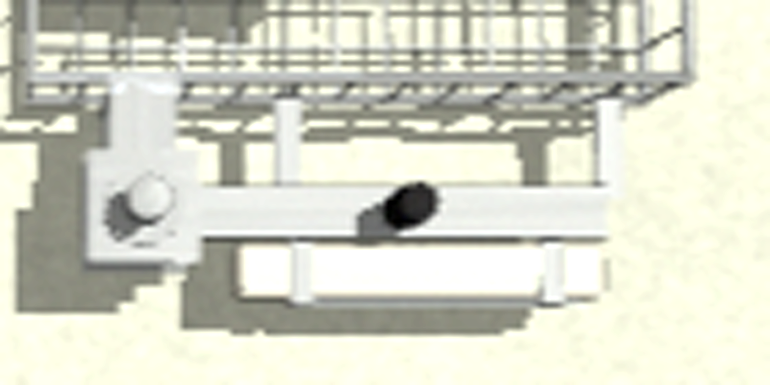

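The rod stands upright in the eyes with its collar flat on the top plate (scene crop (455,370)). The rail is home and the shank shows between the eyes. I'll run one height check, then hand in.

```bash
python3 - <<'E'
from h import *
t=pickle.load(open("j_top.pkl","rb"));s=pickle.load(open("j_scene.pkl","rb"))
print("griptop (expect z .143)",tri([t,s],[np.array([152,196])/5.5+[334.6,149.6],np.array([455,291])/6.5+[219.6,119.6]]))
print("knobtop",tri([t,s],[np.array([415,202])/5.5+[334.6,149.6],np.array([214,192])/6.5+[219.6,119.6]]))
from workcell import job_done
print(job_done())
E
```

```text
griptop (expect z .143) (array([0.51920367, 0.01690358, 0.14473001]), array([-0.36016312,  0.25954637, -0.44236585, -0.0395298 ]))
knobtop (array([ 0.52222764, -0.10029024,  0.12869952]), array([ 0.30123484, -0.23368447,  0.39362057,  0.05192887]))
the job is handed in; nothing more can be done
None
```

I slid the rail home and lowered the longest rod through all three eyes. Then I let go, backed the arm away and handed the job in at about 17.5 s.

- **Rail:** I pushed it by the knob until it stopped moving, with about 25 N at the stop. Afterwards the knob measured about 117–120 mm from the eyes' axis, against the 120 mm you gave. That is within the camera's accuracy.
- **Rod:** I took the grey rod nearest the basket, the one standing highest in the rack. Its collar met the top eye at the expected height, with about 8 N.
- **After release:** The rod stands upright on the eyes' axis. The top of its grip measured 145 mm above the table, where 143 mm was expected, which is also within accuracy. In the last pictures the collar looks flat and the shank shows between the eyes.

No check failed. The top camera's view was blocked by the arm just before the rod went in, so I confirmed that step with the scene camera and the force readings only.

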